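# Hold the sprung guard open over the transformer

## Task

Of the two guarded test boxes on the bench, find the one with the small transformer in it (the other holds a power resistor), swing its guard up to 60 degrees from shut, within 5 degrees, and keep it there with the gripper so that someone can put probes on the transformer. The guard springs shut by itself, so finish while still holding it at that angle: do not let go. Leave the other box's guard shut, the two parts in their boxes and the other loose things where they are.

Things in the scene. Friction and masses are not known exactly. Their poses are not given: they have to be found in the camera images.
- box_1: fixed open-topped grey metal test box, 100 (x) x 120 (y) x 64 mm high on 13 mm feet, walls 4 mm, inside floor 17 mm above the bench, a guard on top. Origin: centre of the underside, on the bench. Own -x is the front (two binding posts stick out 12 mm, 37 mm up), own +x the rear with the hinge, z up. The two boxes are alike and may be turned up to 40 degrees
- guard_1_handle (a point): middle of the handle of guard_1, moving with it: a round black bar, 10 mm thick, 80 mm long along the box's y, on a thin post at each end (67 mm free between). Shut, it is at x -40, y 0, z 109 mm in the box's frame: 40 mm above the guard's frame, 90 mm in front of and 45 mm above the hinge line
- guard_1_hinge (a point): middle of the hinge line of guard_1, at x 50, y 0, z 64 mm in the frame of its box; the line runs along the box's y
- guard_1 (a joint): guard of box_1: open aluminium frame 104 x 120 x 5 mm with three thin wires along x, the inside seen through it. Hinge angle in rad: 0 shut (level), grows as the front edge swings up and back, stop at 1.8; 60 degrees is 1.047. A spring and its weight shut it from any angle (0.13 to 0.25 N m, 1.5 to 3 N at the handle)
- box_2: fixed open-topped grey metal test box, 100 (x) x 120 (y) x 64 mm high on 13 mm feet, walls 4 mm, inside floor 17 mm above the bench, a guard on top. Origin: centre of the underside, on the bench. Own -x is the front (two binding posts stick out 12 mm, 37 mm up), own +x the rear with the hinge, z up. The two boxes are alike and may be turned up to 40 degrees
- guard_2_handle (a point): middle of the handle of guard_2, moving with it: a round black bar, 10 mm thick, 80 mm long along the box's y, on a thin post at each end (67 mm free between). Shut, it is at x -40, y 0, z 109 mm in the box's frame: 40 mm above the guard's frame, 90 mm in front of and 45 mm above the hinge line
- guard_2_hinge (a point): middle of the hinge line of guard_2, at x 50, y 0, z 64 mm in the frame of its box; the line runs along the box's y
- guard_2 (a joint): guard of box_2: open aluminium frame 104 x 120 x 5 mm with three thin wires along x, the inside seen through it. Hinge angle in rad: 0 shut (level), grows as the front edge swings up and back, stop at 1.8; 60 degrees is 1.047. A spring and its weight shut it from any angle (0.13 to 0.25 N m, 1.5 to 3 N at the handle)
- transformer: small mains transformer, an upright steel core with a coil and three short wires, 65 x 49 x 40 mm, lying loose in one of the two boxes; origin: centre of its underside
- resistor: power resistor, a low ribbed beige block with a wire at each end, 29 x 66 x 16 mm, lying loose in the other box; origin: centre of its underside
- tape_roll: bystander: black roll of electrical tape lying flat, 55 mm across, 19 mm high; origin: centre of its underside
- pot: bystander: loose potentiometer with a black knob, 28 x 21 x 35 mm; origin: centre of its underside
- tee: bystander: metal T-shaped coaxial adapter, 30 x 41 x 14 mm; origin: centre of its underside
Not all that is in view belongs to the job. There is more than one size of the transformer; the job needs the larger.

How it is judged:
At the end, for the whole second after the job is handed in: The guard of the box with the transformer stands still at 60 degrees (54 to 66), held by the fingers (over 0.5 N); the other guard is shut (under 3 degrees), and each part lies in its own box (within 45 mm of its middle) (((horizontal distance between transformer and box_1 below 0.045 m and horizontal distance between resistor and box_2 below 0.045 m and value of joint guard_1 between 0.942 and 1.152 rad and velocity of joint guard_1 between -0.08 and 0.08 rad/s and contact force between the fingers and box_1 above 0.5 N and value of joint guard_2 below 0.06 rad) or (horizontal distance between transformer and box_2 below 0.045 m and horizontal distance between resistor and box_1 below 0.045 m and value of joint guard_2 between 0.942 and 1.152 rad and velocity of joint guard_2 between -0.08 and 0.08 rad/s and contact force between the fingers and box_2 above 0.5 N and value of joint guard_1 below 0.06 rad))); the arm keeps its last pose, push and grip.
It fails at once if the guard of the box with the resistor was opened (over 9 degrees) ((horizontal distance between resistor and box_1 below 0.045 m and value of joint guard_1 above 0.15 rad) or (horizontal distance between resistor and box_2 below 0.045 m and value of joint guard_2 above 0.15 rad)).
It fails at once if a bystander was moved by more than 30 mm (distance of any of tape_roll, pot, tee from where it was at the start of the episode above 0.03 m).
It also fails if it takes over 42 s, if anything falls off the work surface, if the arm or the gripper's body presses on something with over 40 N, if the wrist force passes 120 N, or if a joint passes its speed limit or range.

## Robot

A 6-joint arm with a two-finger parallel gripper is mounted at the origin on a cart in front of the work surface, level with it; the furniture and walls round the work are solid. World frame = base frame: x ahead of the robot, y to its left, z up, the work surface at z = 0. Lengths are in m, angles in rad, forces in N, time in s.
With the tool pointing down it reaches from about 0.325 to 0.775 m from the base axis. Payload 5.5 kg.
Tool frame: the origin (TCP) lies at the very end of the fingers, on their centre line; the grasp point (between the pads) lies bot.grasp_offset behind it (bot.grasp_offset is the distance from the TCP to the grasp point, in m); z points along the fingers, y is the line along which they close (so a half turn about z gives the same grasp; the last joint's range is limited). The gripper opens to 88 mm and grips with 3 to 60 N. Pads are 20 mm wide; open, the fingers measure 115 mm over their backs; the gripper's body (75 mm by 178 mm) begins 61 mm behind the grasp point.
Start: joints at [-1.163, 0.091, 1.231, -0, 1.82, -0.057], TCP at [0.269, -0.536, 0.223] pointing down, gripper open.
Joint ranges: [-2.87, 2.87], [-0.86, 2.18], [0.17, 2.46], [-1.51, 4.65], [0.06, 2.69], [-2.65, 2.65]. Speed limits (rad/s): [2.57, 2.57, 3.01, 3.14, 3.14, 3.14].

## Interface

Orientations are given as a unit quaternion [w, x, y, z].
In Python, from workcell import bot gives the robot as it stands. Calls block until the motion is done:
- bot.goto(position, orientation): joint-space move of the TCP to a pose.
- bot.move_linear(position, velocity=0.15, attitude=None, until_force=None): straight line of the TCP; attitude=None keeps the orientation; velocity is the mean speed in m/s. With until_force (N) it stops when the force on the tool has changed by that much, and returns True; else False.
- bot.move_j(angles): joint-space move.
- bot.grip(opening): finger opening in m; the grip force is fixed at half the most; returns when the fingers have stopped.
- bot.hold(seconds).
- bot.solve_ik(position, orientation): joint angles nearest the present ones, or None.
- bot.read_camera(name): name is "scene" or "top"; returns (picture, depth): 384x512x3 uint8, blue, green, red; 384x512 float32, m along the optical axis (not along the pixel's ray), 0 where there is no reading.
- bot.camera_params(name): a dict with "vertical_fov" (degrees; the focal length in pixels is half the picture's height over the tangent of half this angle, whatever the lens; pixels are square), "cx", "cy" (the principal point, pixels), "R" (3x3) and "t" (3): a world point X has camera coordinates R X + t. Camera axes: x right, y down, z forward; pixel columns grow to the right and rows downward; lengths in m; the calibration is good to about 2 mm. A picture is of the moment at which its call begins. camera_params takes no time and is no camera call.
A pose or a line that the arm cannot do raises bot.IKError and nothing moves.
- bot.hand_in(): hands the job in; it is judged then, once.
Readings, each from a call of its own:
- bot.read_time(): time.
- bot.read_joints(): joint angles.
- bot.read_dq(): joint speeds.
- bot.read_effort(): joint torques, N m.
- bot.read_position(): TCP position.
- bot.read_ee_rot(): TCP orientation.
- bot.read_force(): force on the tool from outside, world axes, zero at the start.
- bot.read_moment(): the same for the moment, N m.
- bot.read_finger_gap(): finger opening in m.
- bot.read_finger_force(): force on a finger pad.
Only numpy, scipy, OpenCV 4.12 (cv2) and the standard library are available. Lean on these libraries where they do the work, as an engineer would, in place of code of your own. Each camera call takes 0.05 s, during which the arm holds its last target. There are 200 camera calls.

## Working session

There is one attempt and no reset: what is moved stays moved. The work goes in short steps, each a Python script; the robot and the scene stay as the last script left them, time stands still between calls to the robot, and variables do not carry over. Pictures are saved under pics/ and viewed, at most 10 in all, crops included, and the job is handed in when it is done.

```bash
mkdir -p pics; ls
python3 - <<'E'
from workcell import bot
import cv2,numpy as np,pickle
d={}
for n in("scene","top"):
    p,z=bot.read_camera(n);c=bot.camera_params(n);d[n]=(p,z,c)
    cv2.imwrite(f"pics/{n}0.png",p);print(n,c)
pickle.dump(d,open("v.pkl","wb"));print(bot.grasp_offset,bot.read_ee_rot(),bot.read_time())
E
```

```text
pics
scene {'vertical_fov': 48.31751305006442, 'cx': 249.65550249999535, 'cy': 195.10442603464838, 'R': array([[-0.91187013,  0.4103177 , -0.01149977],
       [ 0.30570238,  0.66014881, -0.68611194],
       [-0.27393232, -0.6291605 , -0.72740508]]), 't': array([ 0.54807729, -0.07381877,  1.31347508])}
top {'vertical_fov': 55.59740167473273, 'cx': 254.7318865672581, 'cy': 191.4746297534681, 'R': array([[ 0.01743727, -0.99983315,  0.00544229],
       [-0.98212041, -0.01814829, -0.18737699],
       [ 0.18744449, -0.00207764, -0.982273  ]]), 't': array([-0.09214065,  0.5730507 ,  0.94112388])}
0.0187 [-8.54155968e-04  9.73120022e-01  2.30296904e-01 -1.72455779e-04] 0.1
```

View pics/scene0.png

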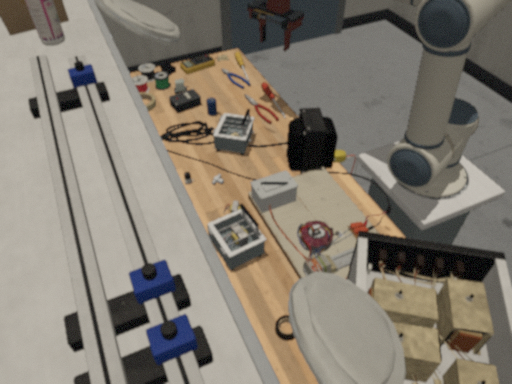

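View pics/top0.png

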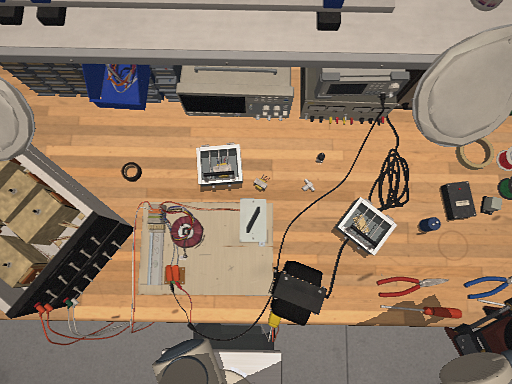

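The top view shows two grey boxes, at (219,165) and (365,226). There is a small loose transformer-like part at (261,183), the tee at (308,185), the pot at (320,157) and the tape at (131,171). I'll enlarge both boxes to see what is inside.

Run:
```python
import cv2,numpy as np,pickle
d=pickle.load(open("v.pkl","rb"));t=d["top"][0];s=d["scene"][0]
r=lambda im,x,y,w=66,h=50:cv2.resize(im[y-h//2:y+h//2,x-w//2:x+w//2],(400,300),interpolation=cv2.INTER_CUBIC)
cv2.imwrite("pics/crop.png",np.vstack([np.hstack([r(t,219,165),r(t,365,226)]),np.hstack([r(s,236,236,80,60),r(s,234,132,80,60)])]))
```

```text
(no output)
```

View pics/crop.png

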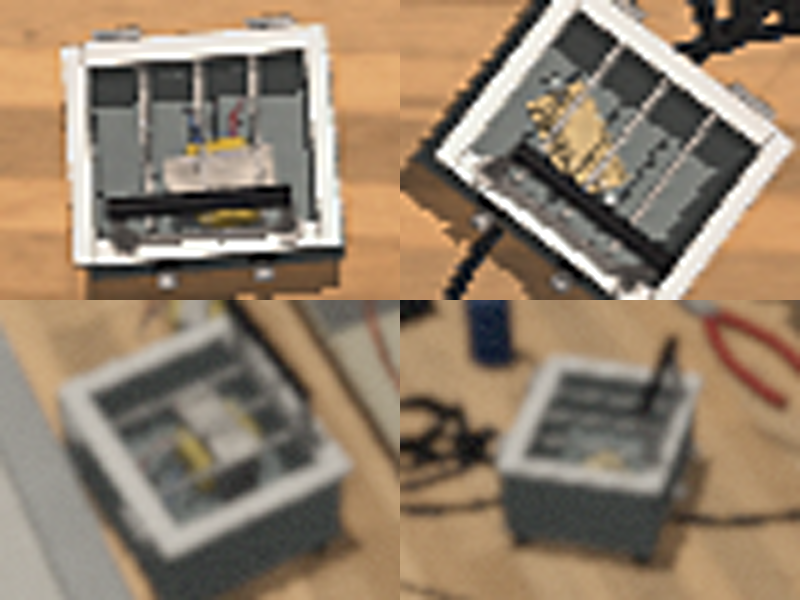

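Candidates, all in the top view:
- **(219,165):** box with an upright steel core, a yellow coil and red/blue wires. This is the larger transformer.
- **(365,226):** box with a beige ribbed block, which is the resistor.
- **(261,183):** a smaller loose transformer, which is a decoy.

The target is the box at (219,165), with its handle towards the robot. Next I'll measure it.

```bash
cat > h.py <<'E'
import cv2,numpy as np,pickle
def foc(c): return 192/np.tan(np.radians(c["vertical_fov"]/2))
def ray(c,uv,z):
    uv=np.atleast_2d(uv).astype(float)
    d=np.c_[(uv-[c["cx"],c["cy"]])/foc(c),np.ones(len(uv))]@c["R"]
    o=-c["R"].T@c["t"]; return o+d*((z-o[2])/d[:,2])[:,None]
def cloud(c,z):
    v,u=np.mgrid[:384,:512]; k=np.stack([(u-c["cx"])/foc(c),(v-c["cy"])/foc(c),np.ones_like(z)],-1)*z[...,None]
    P=(k-c["t"])@c["R"]; P[z==0]=np.nan; return P
E
python3 - <<'E'
from h import *
d=pickle.load(open("v.pkl","rb"));p,z,c=d["top"];P=cloud(c,z)
b=p.astype(int)
def blob(m,r):
    k=np.zeros_like(m,np.uint8);x0,y0,x1,y1=r;k[y0:y1,x0:x1]=m[y0:y1,x0:x1]
    n,l,s,_=cv2.connectedComponentsWithStats(k);i=1+s[1:,4].argmax()
    return np.argwhere(l==i)[:,::-1].astype(np.float32)
w=blob((b.min(2)>165)&(b.max(2)-b.min(2)<40),(190,138,250,192))
W=ray(c,w,.069)[:,:2].astype(np.float32)
print("frame rect",cv2.minAreaRect(W),len(w))
for zz in(.109,):
  k=blob((b.max(2)<50),(200,165,240,183)); r=ray(c,k,zz)[:,:2].astype(np.float32); print("handle",k.min(0),k.max(0),cv2.minAreaRect(r),P[k[:,1].astype(int),k[:,0].astype(int)].mean(0))
print("frame depth pts",np.nanmedian(P[w[:,1].astype(int),w[:,0].astype(int)],axis=0))
# scene view check
p2,z2,c2=d["scene"];P2=cloud(c2,z2)
q=P2.reshape(-1,3); near=q[(abs(q[:,2]-.066)<.008)&(abs(q[:,0]-cv2.minAreaRect(W)[0][0])<.1)&(abs(q[:,1]-cv2.minAreaRect(W)[0][1])<.1)]
print("scene frame",cv2.minAreaRect(near[:,:2].astype(np.float32)),len(near))
# height map 4 cm cells (max over both)
A=np.vstack([P.reshape(-1,3),q]);A=A[~np.isnan(A).any(1)]
print("rows x from .9 down, cols y from .5 to -.6, cm")
for x in np.arange(.9,.1,-.05):
    print("%.2f"%x,*["%3d"%(100*A[(abs(A[:,0]-x)<.025)&(abs(A[:,1]-y)<.025)&(A[:,2]<1.)][:,2].max(initial=-.01)) for y in np.arange(.5,-.61,-.05)])
E
```

```text
frame rect ((0.6493818163871765, 0.018418263643980026), (0.1073540672659874, 0.11928655207157135), 6.225437641143799) 470
handle [204. 171.] [233. 176.] ((0.6105517745018005, 0.013431299477815628), (0.009301766753196716, 0.07604771107435226), 5.431089401245117) [0.60936369 0.01101737 0.11401771]
frame depth pts [0.65647062 0.01866077 0.07043172]
scene frame ((0.6503869891166687, 0.020030081272125244), (0.11149434745311737, 0.12399371713399887), 6.440278053283691) 804
rows x from .9 down, cols y from .5 to -.6, cm
0.90  17  45  46  46  46  42  42  42  42  42  42  42  42  42  46  46  42  42  38  38  49  48  38
0.85  18  45  46  46  46  42  42  42  42  42  42  42  42  42  46  45  42  42  38  38  38  38  38
0.80  37  37  38  38  38  38  38  38  38  38  38  38  38  38  38  38  38  38  38  48  48  37  37
0.75  41  41  39  20  38  37  20  37  37  38  37  35   0   0   0   0   0  36  47  48  48   0   0
0.70  41  41  40  39   0   0   0   0   7   7   7   7   0   0   0   3   3  44  46  46  46  44   0
0.65  39  39  38  38   2   2   0   0   7   7   7   7   2   0   0   1   0  42  43  43  43  42   0
[... 270 characters left out ...]
1   7   7   0   6   5
0.45  22  23  23  23  25  25   5   7   8   6   3   9   9   3   0   0   8  11  11   7   0   0   0
0.40  22  23  23  25  25  20   3   6   6   4   3   3   3  15  15   0   1   6   7   0   0   0   0
0.35  25  25  25  25  20   5   3   7   6   3   3   3   3  17  17  17   1   0   1   1   1  32  34
0.30  25  25  25  25   0   5   5   4   5   3   3   3  17  17  17  17   3   0  55  33  40  37  34
0.25   0  24  25  19   0   5   5   0   2   0   0   0  13  15  17  17  53  57  57  34  40   2  34
0.20   0   0  18  17   0   4   0  16  57  57  56   1   4   5   0   0   0   0   0  34  34   0   0
0.15  -1  -1   5   0  -1  -1  -1  20  57  57  33   0  50  49  -1  -1  -1  -1  -1  -1  -1  -1  -1
```

```bash
cat >> h.py <<'E'
from scipy.spatial.transform import Rotation as Ro
yaw=np.radians(6.0); H0=np.array([.6107,.0138,.109]); ex=np.array([np.cos(yaw),np.sin(yaw),0]); ez=np.array([0,0,1.])
hinge=H0+.09*ex-.045*ez
def pose(deg,a,back=0,s=1,off=.015):
    t=np.radians(26.565+deg);a=np.radians(a)
    h=hinge+.1006*(-np.cos(t)*ex+np.sin(t)*ez)
    z=np.sin(a)*ex-np.cos(a)*ez; y=s*(np.cos(a)*ex+np.sin(a)*ez)
    q=Ro.from_matrix(np.c_[np.cross(y,z),y,z]).as_quat()[[3,0,1,2]]
    return h+(off-back)*z,q
def A(deg): return 35-5*deg/60
E
python3 - <<'E'
from h import *
from workcell import bot
np.set_printoptions(precision=3,suppress=True)
for s in(1,-1):
    for deg,b in((0,.1),(0,0),(20,0),(40,0),(60,0),(66,0)):
        print(s,deg,b,bot.solve_ik(*pose(deg,A(deg),b,s)))
    print(bot.solve_ik([.45,-.02,.35],pose(0,35,0,s)[1]))
print(bot.solve_ik([.3,-.5,.36],bot.read_ee_rot()))
E
```

```text
1 0 0.1 [-0.127 -0.583  1.988  0.146  1.143 -0.252]
1 0 0 [-0.096 -0.371  1.986  0.143  0.93  -0.251]
1 20 0 [-0.083 -0.303  1.873  0.122  1.001 -0.223]
1 40 0 [-0.069 -0.206  1.749  0.104  1.056 -0.199]
1 60 0 [-0.055 -0.094  1.625  0.089  1.095 -0.179]
1 66 0 [-0.051 -0.059  1.589  0.086  1.104 -0.174]
[-0.296 -0.81   1.806  0.226  1.572 -0.334]
-1 0 0.1 None
-1 0 0 None
-1 20 0 None
-1 40 0 None
-1 60 0 None
-1 66 0 None
None
[-1.089  0.124  0.948  0.     2.072  0.017]
```

Run:
```python
from h import *
from workcell import bot
bot.move_linear([.3,-.5,.36],.2)
bot.goto([.45,-.02,.35],pose(0,35)[1]); bot.grip(.03)
p,q=pose(0,35,.1); bot.move_linear(p,.15)
print(bot.read_time(),bot.read_force())
p,q=pose(0,35); print(bot.move_linear(p,.06,until_force=8),p-bot.read_position())
d={}
for n in("scene","top"):
    im,z=bot.read_camera(n);d[n]=im
r=lambda im,x,y,w=120,h=90:cv2.resize(im[y-h//2:y+h//2,x-w//2:x+w//2],(400,300),interpolation=cv2.INTER_CUBIC)
cv2.imwrite("pics/g1.png",np.hstack([r(d["scene"],246,220),r(d["top"],219,175)]))
print(bot.read_time(),bot.read_force(),bot.read_finger_gap())
```

```text
5.3167 [-0.17891651  0.24874066 -0.31763067]
False [-1.12125430e-04  5.92241084e-05 -5.09346084e-04]
7.2333 [ 0.09704137 -1.09587532  0.18624612] 0.029843662288063746
```

View pics/g1.png

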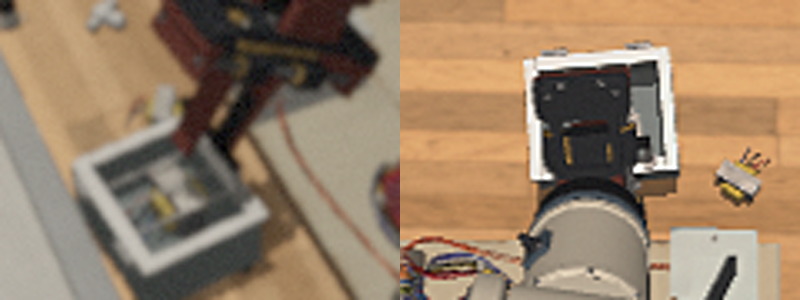

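The crop shows the fingers straddling the handle, around (200,150) in the left half, and the guard is still shut. I'll grip, then swing.

Run:
```python
from h import *
from workcell import bot
bot.grip(.0)
g=bot.read_finger_gap();print("gap",g,bot.read_finger_force(),bot.read_force())
if .007<g<.013:
    for deg in range(6,61,6):
        p,q=pose(deg,A(deg)); bot.move_linear(p,.06,attitude=q)
        f=bot.read_force(); print(deg,f.round(1),round(bot.read_finger_gap(),4))
        if np.linalg.norm(f)>35: break
bot.hold(.3)
d={n:bot.read_camera(n) for n in("scene","top")}
pickle.dump({n:(*d[n],bot.camera_params(n)) for n in d},open("v2.pkl","wb"))
r=lambda im,x,y,w=160,h=120:cv2.resize(im[y-h//2:y+h//2,x-w//2:x+w//2],(400,300),interpolation=cv2.INTER_CUBIC)
cv2.imwrite("pics/g2.png",np.hstack([r(d["scene"][0],246,210),r(d["top"][0],219,175)]))
print(bot.read_time(),bot.read_finger_force())
```

```text
gap 0.009006703209988125 30.000320971012115 [-3.29779794 -0.07649096  0.11792402]
6 [-9.9 -1.2  1.7] 0.0093
12 [-9.2 -1.6  3.1] 0.0089
18 [-7.1 -2.   2.5] 0.0092
24 [-5.6 -2.2  2. ] 0.0094
30 [-4.7 -3.2  2.7] 0.0087
36 [-3.4 -3.6  0.9] 0.009
42 [-4.1 -4.3  1. ] 0.0089
48 [-3.9 -3.9  0.6] 0.0092
54 [-2.9 -4.4  0.2] 0.0091
60 [-2.1 -4.  -1.5] 0.009
11.35 29.999984800815582
```

View pics/g2.png

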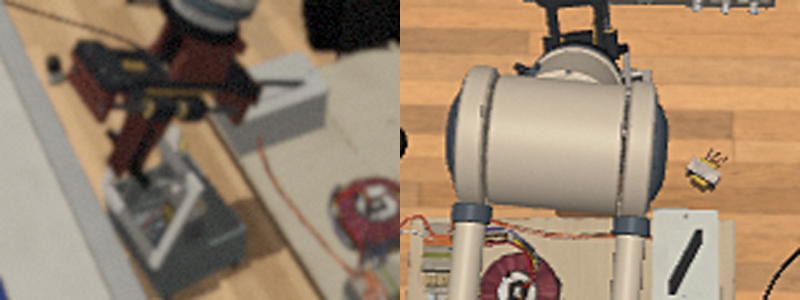

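The guard is raised and held by the handle, at about (145,175) in the left half. I'll check the angle from the white frame's depth points.

Run:
```python
from h import *
from workcell import bot
p,z,c=pickle.load(open("v2.pkl","rb"))["scene"];P=cloud(c,z);b=p.astype(int)
m=(b.min(2)>140)&(b.max(2)-b.min(2)<40)
ey=np.cross(ez,ex);D=P-hinge
X,Y,Z=D@ex,D@ey,D@ez
m&=(abs(Y)<.075)&(X>-.1)&(X<.03)&(Z>.015)&(Z<.12)
x,zz=X[m],Z[m];print(m.sum(),np.degrees(np.median(np.arctan2(zz,-x)[zz>.04])))
C=np.cov(x,zz);w,v=np.linalg.eigh(C);print("slope angle",np.degrees(np.arctan2(v[1,1],-v[0,1]))%180, w)
print(pose(60,30)[0]-bot.read_position())
```

```text
100 62.277929056854994
slope angle 59.38136696412101 [1.58002123e-06 8.97777899e-04]
[0.00064325 0.0003146  0.0005907 ]
```

```bash
python3 -c "
from workcell import bot
print(bot.read_force(),bot.read_finger_force(),bot.read_time());print(bot.hand_in())"
```

```text
[-3.81165671 -5.2340884  -0.21687582] 29.999984800815582 11.35
the job is handed in; nothing more can be done
None
```

I handed the job in with the gripper holding the transformer box's guard at about 60° (59° and 62° by two depth-image estimates, 30 N grip); I did not touch the resistor box, but did not re-image it or the loose parts at the end.

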